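# Close up the bead chest

## Robot

A 6-joint arm with a two-finger parallel gripper is mounted at the origin on the work surface; the furniture and walls round the work are solid. World frame = base frame: x ahead of the robot, y to its left, z up, the work surface at z = 0. Lengths are in m, angles in rad, forces in N, time in s.
With the tool pointing down it reaches from about 0.275 to 0.725 m from the base axis. Payload 5.6 kg.
Tool frame: the origin (TCP) lies midway between the tips of the shut fingers; the grasp point (between the pads) lies 19 mm behind it (manip.grip_point_offset is the distance from the TCP to the grasp point, in m); z points along the fingers, y is the line along which they close (so a half turn about z gives the same grasp; the last joint's range is limited). The gripper opens to 85 mm and grips with 20 to 120 N. Pads are 22 mm wide; open, the fingers measure 114 mm over their backs; the gripper's body (76 mm by 85 mm) begins 54 mm behind the grasp point. The pads swing forward as they close: fully open they stand 13 mm farther back than shut.
Start: joints at [1.53, 0.255, 0.108, 0, -1.424, -0.285], TCP at [0.176, 0.521, 0.231] pointing down, gripper open.
Joint ranges: [-2.95, 2.95], [-1.21, 1.97], [-1.09, 1.5], [-2.87, 1.71], [-2.94, -0.07], [-3.05, 3.05]. Speed limits (rad/s): [2.57, 2.57, 3.14, 3.14, 3.14, 3.14].

## Interface

Orientations are given as [roll, pitch, yaw] about the fixed x, y, z axes, in that order (R = Rz(yaw) Ry(pitch) Rx(roll)).
In Python, from station import sensors, vision, job_done, manip gives the robot as it stands. The module is installed in compiled form; this text tells all that it offers.
- The arm moves only by the shell command python3 -m creep 'ROWS'. ROWS is JSON, a list of rows, each a list of 3 entries, a list of its own where there are three numbers: the shift along the world's x, y, z in cm, then the turn, a rotation vector about the world's x, y, z in rad, then the gripper's target within -1 to 1 (shut at 1, half-way at 0, fully open at -1). In form: [[[tx, ty, tz], [wx, wy, wz], jaw], ...]. A call has 1 to 20 rows; each row is the pose to reach, as a shift and turn from the pose commanded when the call began; what a row does not reach only later rows make up. A row lasts 1/12 s, in which the tool goes at most 41.7 mm and 7.16 degrees, less where a joint would pass 70% of its speed; a pose out of reach is approached as far as the arm can. A call with a gripper value outside its range is refused whole. The fingers move at their own pace and stop on an object; the grip force is fixed at half the most. Time passes only in rows, so rows that repeat a pose let the fingers close. It gives the time, the measured TCP pose, the force, the opening and the grip force at its end, in the units of the state.
- sensors.observe(): the state, without advancing time (a new reading comes with each control period).
- vision.snapshot(name): name is "scene" or "top" or "wrist"; returns a dict with "image" (480x640x3 uint8, red, green, blue), "mtx" (3x3 intrinsics, pixels), "pose" (4x4, takes a point from camera to world coordinates). Camera axes: x right, y down, z forward; pixel columns grow to the right and rows downward; lengths in m; the calibration is good to about 2 mm. A picture is of the moment at which its call begins. There is no depth.
- job_done(): hands the job in; it is judged then, once.
The state is a dict: "clock": time; "q": joint angles; "dq": joint speeds; "joint_efforts": joint torques, N m; "position": TCP position; "tool_rot": TCP orientation; "contact_force": force on the tool from outside, world axes, zero at the start; "wrist_torque": the same for the moment, N m; "width": opening from 0.0 (shut) to 1.0 (fully open); "finger_force": force on a finger pad.
Only numpy, scipy, OpenCV 4.12 (cv2) and the standard library are available. Lean on these libraries where they do the work, as an engineer would, in place of code of your own. Each camera call takes 0.05 s, during which the arm holds its last target. There are 200 camera calls.

## Task

Close up the open plywood bead chest: first push its upright inner flap down flat over the front well while the lid still stands open, then push the lid all the way shut over it. Push with the fingertips or the outside of the fingers only: do not pinch or lift anything, leave the things in and around the chest where they are, and let go of the chest at the end.

Things in the scene. Friction and masses are not known exactly. Their poses are not given: they have to be found in the camera images.
- chest: Small plywood bead chest, fixed to the table, 160 mm deep (own x) x 224 mm wide (own y), rim 75 mm above the table, walls 8 mm. Origin: centre of its underside on the table. Own +x points from the front wall to the hinged rear wall, roughly away from the robot (yaw within 0.45 rad); own z up. A cross partition at own x = 24 mm parts the front well, which the flap covers, from two open rear cells.
- lid (a joint): Lid hinge, rad: 0 fully shut on the rim, grows as it opens up and back; starts 1.6 to 1.9 (near upright or leaning away), stop at 1.95. Hinge line along the chest's y at the rear rim, own (80, 0, 75) mm. Friction hinge: the lid stays where it is left and never falls shut; swinging it takes 0.1 to 0.45 N m (1 to 3 N at the free edge).
- flap (a joint): Inner flap hinge, rad: 0 folded flat over the front well, grows as it rises; starts 1.35 to 1.57 (upright), stop at 1.60. Hinge line along the chest's y just behind the front wall, own (-62, 0, 55) mm, 20 mm below the rim; it folds away from the robot, to the rear. Friction hinge, about 0.06 N m: it stays where it is left. Upright, it blocks the lid.
- lid_edge (a point): Middle of the lid's free edge, on its outer face (top when shut, far side when open). The lid is a board 164 mm from hinge line to free edge, 228 mm wide, 14 mm thick in all, outer face 12 mm from the hinge plane. Own axes: z is the outward normal of the outer face, x points from the free edge to the hinge.
- flap_edge (a point): Middle of the flap's free edge, on its outer face (top when flat, facing the robot when upright). The flap is a board 84 mm from hinge line to free edge, 198 mm wide, 10 mm thick in all, outer face 5 mm from the hinge plane. Own axes: z is the outward normal of the outer face, x points from the hinge to the free edge.
- vial: Bystander: loose clear vial of beads with a dark cap, 29 mm across, 52 mm high, standing on the table beside the chest; origin at its foot.
- dish: Bystander: loose glazed pin dish, 69 mm across, 16 mm high, on the table beside the chest; origin under its centre.
- awl: Bystander: loose awl with a wooden handle, 110 mm long, 18 mm thick, lying on the table beside the chest; origin under its middle.
- pliers: Bystander: loose round-nose pliers, 127 mm long, 43 mm wide, 11 mm high, lying on the table beside the chest; origin under their middle.
- ring: Loose dark wooden ring, 32 mm across, 12 mm high, lying in a rear cell of the chest; stays there.
- stone: Loose turquoise nugget, 20 x 30 x 17 mm, lying in the other rear cell of the chest; stays there.

How it is judged:
By the outcome, as a careful person would: the job done as asked, in the order asked, and still so for the second after the job is handed in, with the robot touching nothing.
It also fails if it takes over 56 s, if anything falls off the work surface, if the arm or the gripper's body presses on something with over 40 N, if the wrist force passes 120 N, or if a joint passes its speed limit or range.

## Working session

There is one attempt and no reset: what is moved stays moved. The work goes in short steps, Python scripts to look and compute and a shell command to move; the robot and the scene stay as the last step left them, time stands still between calls to the robot, and variables do not carry over. Pictures are saved under pics/ and viewed, at most 10 in all, crops included, and the job is handed in when it is done.

```bash
mkdir -p pics; python3 - <<'E'
from station import sensors, vision
import cv2,numpy as np
for n in("scene","top"):
    s=vision.snapshot(n); cv2.imwrite(f"pics/{n}0.png",s["image"][:,:,::-1]); np.savez(f"{n}0.npz",mtx=s["mtx"],pose=s["pose"]); print(n,s["pose"].round(3).tolist(),s["mtx"].round(1).tolist())
o=sensors.observe(); print(o["position"],o["tool_rot"],o["clock"])
E
```

```text
scene [[0.909, -0.268, 0.321, 0.191], [-0.417, -0.617, 0.667, -0.696], [0.019, -0.74, -0.672, 0.834], [0.0, 0.0, 0.0, 1.0]] [[614.0, 0.0, 307.6], [0.0, 614.0, 240.4], [0.0, 0.0, 1.0]]
top [[-0.001, -0.998, 0.057, 0.496], [-1.0, 0.001, -0.002, 0.065], [0.002, -0.057, -0.998, 1.155], [0.0, 0.0, 0.0, 1.0]] [[481.8, 0.0, 320.7], [0.0, 481.8, 243.8], [0.0, 0.0, 1.0]]
[0.17584657 0.5206735  0.23048703] [ 3.13990465e+00 -6.71065021e-05 -3.25861759e-01] 0.1
```

View pics/scene0.png

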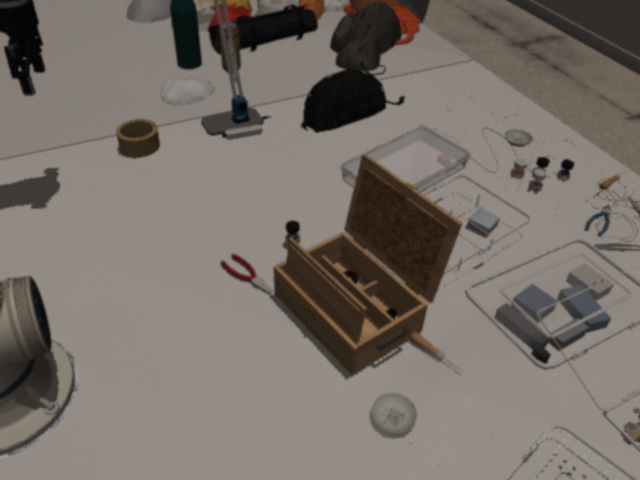

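View pics/top0.png

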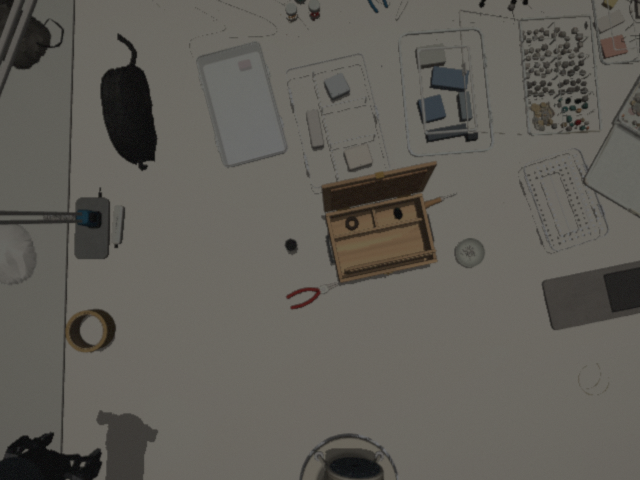

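The scene view shows the chest at about (350,295) px with the flap and lid upright; the top view shows it at about (382,240). The pliers are off the front-left corner (310,297), the vial at (291,246), the dish at (469,252) and the awl at (440,200).

```bash
python3 - <<'E'
import cv2
a=cv2.imread("pics/scene0.png")[140:390,215:475]; b=cv2.imread("pics/top0.png")[150:320,275:495]
cv2.imwrite("pics/sc.png",cv2.convertScaleAbs(cv2.resize(a,(780,750)[:1]+(750,),interpolation=2),alpha=1.5)[150:750] )
cv2.imwrite("pics/tc.png",cv2.convertScaleAbs(cv2.resize(b[:150],None,fx=3.6363636,fy=3.6363636,interpolation=2),alpha=1.8))
E
```

```text
(no output)
```

View pics/sc.png

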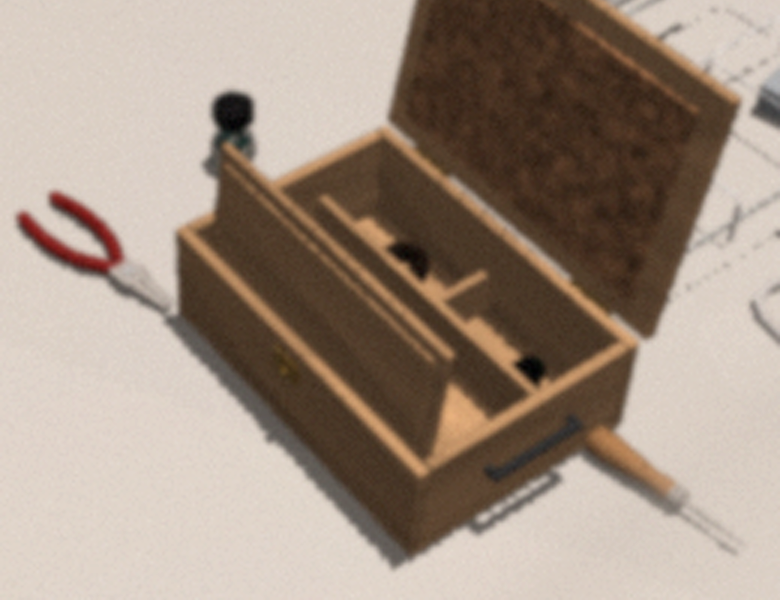

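View pics/tc.png

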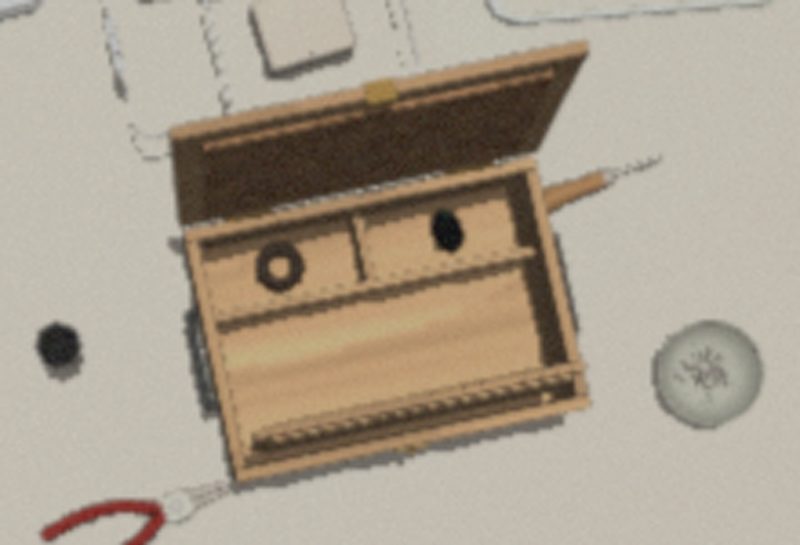

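The crops show clear corners for the chest rim, the lid free edge (top crop (172,130) to (588,42)) and the flap top edge (top crop about (250,437) to (578,366)). I'll fit the pose from these.

```bash
cat > fit.py <<'E'
import numpy as np
from scipy.optimize import least_squares
C={n:np.load(n+"0.npz") for n in("scene","top")}
def rim(x,y,z=.075): return lambda p:np.array([x,y,z])
def lid(s,n,r=.164): return lambda p:np.array([.08-r*np.cos(p[3])+n*np.sin(p[3]),s*.114,.075+r*np.sin(p[3])+n*np.cos(p[3])])
def flap(s,n,r=.084): return lambda p:np.array([-.062+r*np.cos(p[4])-n*np.sin(p[4]),s*.099,.055+r*np.sin(p[4])+n*np.cos(p[4])])
def W(p,o): c,s=np.cos(p[2]),np.sin(p[2]); return np.array([p[0]+c*o[0]-s*o[1],p[1]+s*o[0]+c*o[1],o[2]])
def proj(n,w):
    T=np.linalg.inv(C[n]["pose"]);q=C[n]["mtx"]@(T[:3,:3]@w+T[:3,3]);return q[:2]/q[2]
if __name__=="__main__":
    S=lambda u,v:(215+u/3,140+(v+150)/3); T=lambda u,v:(275+u/3.636,150+v/3.636)
    F=[rim(-.08,.112),rim(-.08,-.112),rim(.08,-.112),rim(.08,.112)]
    obs=[("scene",f,S(*q)) for f,q in zip(F+[rim(-.08,-.112,0),lid(-1,.012),flap(1,-.005),flap(-1,-.005)],[(181,233),(424,472),(635,345),(387,130),(410,555),(740,100),(228,145),(455,353)])]
    obs+=[("top",f,T(*q)) for f,q in zip(F+[lid(1,.012),lid(-1,.012),flap(1,-.005),flap(-1,-.005)],[(238,480),(590,402),(540,160),(185,232),(172,130),(588,42),(250,437),(578,366)])]
    r=lambda p:np.concatenate([proj(n,W(p,f(p)))-q for n,f,q in obs])
    s=least_squares(r,[.5,-.07,-.2,1.7,1.45],loss="soft_l1");np.save("p.npy",s.x)
    print(s.x.round(4));print(r(s.x).reshape(-1,2).round(1).tolist())
    p=s.x
    for k,f in dict(lid=lid(0,.012),flap=flap(0,.005)).items():print(k,W(p,f(p)).round(3))
E
python3 fit.py
```

```text
[ 0.5716 -0.0727  0.2071  1.7039  1.5215]
[[-1.8, -1.5], [-1.1, 2.2], [2.7, -0.7], [0.2, -2.0], [0.3, 3.2], [0.9, 0.4], [-0.6, -1.0], [-0.1, 1.5], [-0.6, 0.6], [0.3, 1.4], [-1.6, -1.4], [-0.9, -0.8], [-1.1, 0.3], [0.1, 0.3], [0.7, -0.7], [2.1, -0.6]]
lid [ 0.683 -0.049  0.236]
flap [ 0.51  -0.086  0.139]
```

```bash
python3 -m creep '[[[30.3,-61.3,0],[0,0,0.533],1],[[30.3,-61.3,0],[0,0,0.533],1],[[30.3,-61.3,0],[0,0,0.533],1],[[30.3,-61.3,0],[0,0,0.533],1],[[30.3,-61.3,0],[0,0,0.533],1],[[30.3,-61.3,0],[0,0,0.533],1],[[30.3,-61.3,0],[0,0,0.533],1],[[30.3,-61.3,0],[0,0,0.533],1],[[30.3,-61.3,0],[0,0,0.533],1],[[30.3,-61.3,0],[0,0,0.533],1],[[30.3,-61.3,0],[0,0,0.533],1],[[30.3,-61.3,0],[0,0,0.533],1],[[30.3,-61.3,0],[0,0,0.533],1],[[30.3,-61.3,0],[0,0,0.533],1],[[30.3,-61.3,0],[0,0,0.533],1],[[30.3,-61.3,0],[0,0,0.533],1],[[30.3,-61.3,0],[0,0,0.533],1],[[30.3,-61.3,0],[0,0,0.533],1],[[30.3,-61.3,0],[0,0,0.533],1],[[30.3,-61.3,0],[0,0,0.533],1]]'
```

```text
clock: 1.77
position: [0.4786, -0.0917, 0.2309]
tool_rot: [-3.141, 0.001, 0.207]
contact_force: [-0.4, 0.6, -0.0]
width: 0.002
finger_force: 0.0
```

```bash
python3 -m creep '[[[0,0,-4],[0,0,0],1],[[0,0,-8],[0,0,0],1],[[0,0,-11.1],[0,0,0],1],[[0,0,-11.1],[0,0,0],1],[[1.0,0.2,-11.1],[0,0,0],1],[[1.96,0.41,-11.1],[0,0,0],1],[[2.94,0.62,-11.2],[0,0,0],1],[[4.0,0.84,-11.4],[0,0,0],1],[[4.9,1.03,-11.7],[0,0,0],1],[[5.73,1.2,-12.2],[0,0,0],1],[[6.46,1.36,-12.8],[0,0,0],1],[[7.15,1.5,-13.5],[0,0,0],1],[[7.64,1.61,-14.3],[0,0,0],1],[[8.13,1.71,-15.2],[0,0,0],1],[[8.42,1.77,-16.2],[0,0,0],1],[[8.42,1.77,-16.2],[0,0,0],1]]'
cat > snap.py <<'E'
import sys,cv2
from station import vision
a=vision.snapshot("scene")["image"][90:390,200:500,::-1]; b=vision.snapshot("top")["image"][130:330,260:510,::-1]
cv2.imwrite(sys.argv[1],cv2.convertScaleAbs(cv2.hconcat([cv2.resize(a,(400,400)),cv2.resize(b,(400,320)).copy() if 0 else cv2.copyMakeBorder(cv2.resize(b,(400,320)),0,80,0,0,0)]),alpha=1.5))
E
python3 snap.py pics/f1.png
```

```text
clock: 3.1
position: [0.562, -0.0741, 0.0663]
tool_rot: [-3.141, 0.004, 0.207]
contact_force: [-0.4, 0.1, -0.0]
width: -0.0
finger_force: 0.0
```

View pics/f1.png

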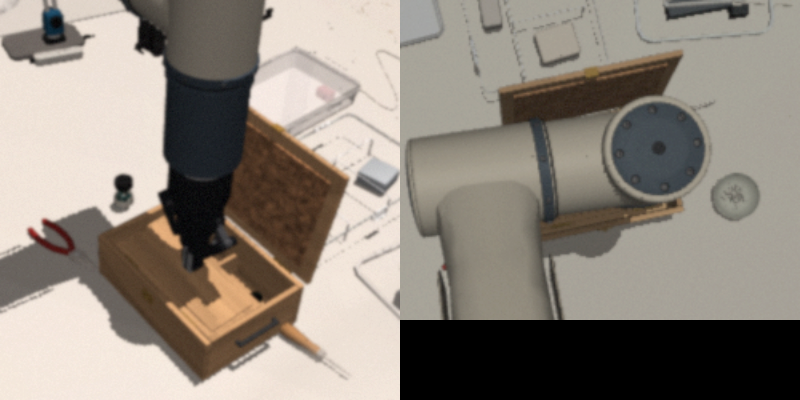

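The picture shows the flap nearly flat under the fingertip at (195,260), and the bystanders unmoved. Next I press it fully down.

```bash
python3 -m creep '[[[0,0,-0.3],[0,0,0],1],[[0,0,-0.5],[0,0,0],1],[[0,0,-0.7],[0,0,0],1],[[0,0,-0.7],[0,0,0],1]]'; python3 -m creep '[[[0,0,-0.1],[0,0,0],1],[[0,0,-0.2],[0,0,0],1],[[0,0,-0.2],[0,0,0],1]]'
```

```text
clock: 3.53
position: [0.5631, -0.0742, 0.0622]
tool_rot: [-3.141, -0.0, 0.207]
contact_force: [0.0, 0.1, -0.4]
width: -0.004
finger_force: 0.0
clock: 3.78
position: [0.5632, -0.0742, 0.0602]
tool_rot: [-3.142, -0.0, 0.207]
contact_force: [0.8, 0.3, -1.0]
width: 0.004
finger_force: 0.0
```

```bash
python3 -m creep '[[[0,0,-0.1],[0,0,0],1],[[0,0,-0.2],[0,0,0],1],[[0,0,-0.2],[0,0,0],1]]';  python3 -m creep '[[[0,0,-0.1],[0,0,0],1],[[0,0,-0.2],[0,0,0],1],[[0,0,-0.2],[0,0,0],1]]'
```

```text
clock: 4.03
position: [0.5633, -0.0743, 0.0599]
tool_rot: [3.141, -0.001, 0.208]
contact_force: [-5.2, 0.7, 10.7]
width: -0.001
finger_force: 5.3
clock: 4.28
position: [0.5634, -0.0743, 0.0597]
tool_rot: [3.14, -0.002, 0.208]
contact_force: [-8.7, 4.0, 22.4]
width: 0.001
finger_force: 10.9
```

```bash
python3 -m creep '[[[0,0,4],[0,0,0],1],[[0,0,8],[0,0,0],1],[[0,0,12],[0,0,0],1],[[0,0,16],[0,0,0],1],[[0,0,20],[0,0,0],1],[[0,0,23],[0,0,0],1],[[0,0,23],[0,0,0],1],[[3,1.6,23],[0,0,0],1],[[6,3.2,23],[0,0,0],1],[[9,4.8,23],[0,0,0],1],[[12.7,6.7,23],[0,0,0],1],[[13,6.8,23],[0,0,0],1],[[13,6.8,23],[0,0,0],1],[[13,6.8,23],[0,0,0],1]]'
```

```text
clock: 5.45
position: [0.6935, -0.0061, 0.2849]
tool_rot: [3.141, 0.002, 0.207]
contact_force: [0.0, -0.4, 1.0]
width: 0.002
finger_force: 0.0
```

```bash
python3 snap.py pics/f2.png
```

```text
(no output)
```

View pics/f2.png

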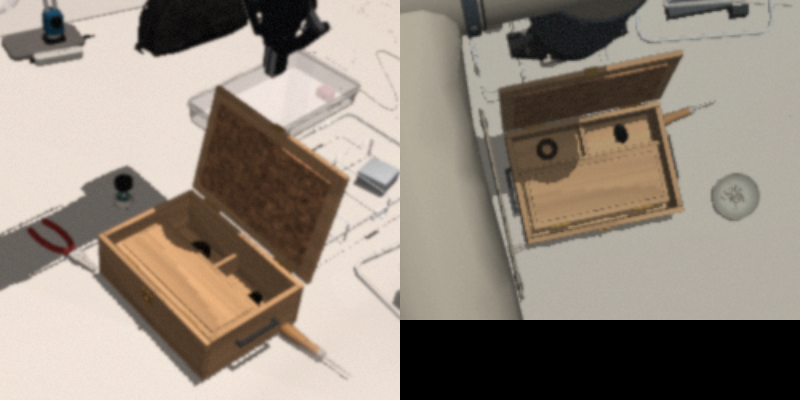

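The flap lies flat, the ring and stone are still in their cells, and the fingertip is just beyond the lid's outer edge. Next: lower it behind the lid and sweep the lid shut.

```bash
python3 -m creep '[[[0.6,0.1,0],[0,0,0],1],[[0.6,0.1,-3],[0,0,0],1],[[0.6,0.1,-6],[0,0,0],1],[[0.6,0.1,-8],[0,0,0],1],[[0.6,0.1,-8],[0,0,0],1],[[-0.4,-0.1,-8],[0,0,0],1],[[-1.5,-0.3,-7.8],[0,0,0],1],[[-2.7,-0.55,-7.5],[0,0,0],1],[[-3.9,-0.8,-7.2],[0,0,0],1],[[-5.0,-1.05,-7.2],[0,0,0],1],[[-6.2,-1.3,-7.2],[0,0,0],1],[[-7.3,-1.5,-7.3],[0,0,0],1],[[-8.4,-1.75,-7.7],[0,0,0],1],[[-9.5,-2.0,-8.1],[0,0,0],1],[[-10.5,-2.2,-8.6],[0,0,0],1],[[-10.5,-2.2,-8.6],[0,0,0],1]]'
```

```text
clock: 6.88
position: [0.5871, -0.0289, 0.2033]
tool_rot: [3.141, -0.004, 0.207]
contact_force: [-0.1, -0.1, -0.2]
width: -0.004
finger_force: 0.0
```

```bash
python3 -m creep '[[[-1.1,-0.2,-0.7],[0,0,0],1],[[-2.1,-0.45,-1.5],[0,0,0],1],[[-3.2,-0.65,-2.4],[0,0,0],1],[[-4.1,-0.85,-3.5],[0,0,0],1],[[-4.9,-1.0,-4.7],[0,0,0],1],[[-5.6,-1.2,-5.9],[0,0,0],1],[[-6.2,-1.3,-7.1],[0,0,0],1],[[-6.6,-1.4,-8.4],[0,0,0],1],[[-6.6,-1.4,-8.4],[0,0,0],1]]'; python3 snap.py pics/f3.png
```

```text
clock: 7.63
position: [0.5211, -0.0425, 0.116]
tool_rot: [-3.141, 0.001, 0.207]
contact_force: [-0.4, -0.3, -0.5]
width: 0.001
finger_force: 0.0
```

View pics/f3.png

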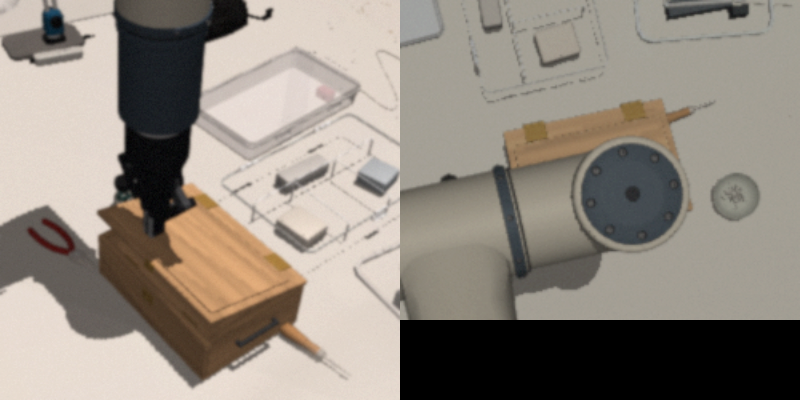

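The lid is nearly shut, with the fingertip on it at (152,230). I press it down the rest of the way, to about z = 0.086.

```bash
python3 -m creep '[[[-0.2,0,-0.7],[0,0,0],1],[[-0.4,0,-1.4],[0,0,0],1],[[-0.4,-0.1,-2.0],[0,0,0],1],[[-0.4,-0.1,-2.4],[0,0,0],1],[[-0.4,-0.1,-2.4],[0,0,0],1]]'; python3 -m creep '[[[0,0,-0.1],[0,0,0],1],[[0,0,-0.2],[0,0,0],1],[[0,0,-0.3],[0,0,0],1],[[0,0,-0.3],[0,0,0],1]]'
```

```text
clock: 8.15
position: [0.5175, -0.0433, 0.0911]
tool_rot: [-3.141, 0.002, 0.207]
contact_force: [-0.2, -0.3, -0.9]
width: 0.001
finger_force: 0.0
clock: 8.48
position: [0.5183, -0.0433, 0.0892]
tool_rot: [3.142, -0.0, 0.207]
contact_force: [-0.8, -0.2, 0.1]
width: 0.002
finger_force: 0.0
```

```bash
python3 -m creep '[[[0,0,-0.1],[0,0,0],1],[[0,0,-0.2],[0,0,0],1],[[0,0,-0.3],[0,0,0],1],[[0,0,-0.3],[0,0,0],1]]'; python3 -m creep '[[[0,0,-0.1],[0,0,0],1],[[0,0,-0.2],[0,0,0],1],[[0,0,-0.2],[0,0,0],1]]'
```

```text
clock: 8.82
position: [0.5182, -0.0433, 0.087]
tool_rot: [3.141, -0.0, 0.207]
contact_force: [-1.6, -0.6, 5.9]
width: -0.001
finger_force: 2.8
clock: 9.07
position: [0.5183, -0.0433, 0.0867]
tool_rot: [3.141, -0.001, 0.208]
contact_force: [-8.1, 2.2, 17.3]
width: -0.001
finger_force: 8.8
```

The lid bottoms out at z ≈ 0.087, so it is shut. I retreat straight up, then away, and check.

```bash
python3 -m creep '[[[0,0,1],[0,0,0],1],[[0,0,4],[0,0,0],1],[[0,0,8],[0,0,0],1],[[0,0,12],[0,0,0],1],[[0,0,15],[0,0,0],1],[[-3,3,15],[0,0,0],1],[[-6,6,15],[0,0,0],1],[[-9,9,15],[0,0,0],1],[[-11,12,15],[0,0,0],1],[[-12,15,15],[0,0,0],1],[[-13,18,15],[0,0,0],1],[[-13,20,15],[0,0,0],1],[[-13,22,15],[0,0,0],1],[[-13,22,15],[0,0,0],1],[[-13,22,15],[0,0,0],1]]'; python3 snap.py pics/f4.png
```

```text
clock: 10.32
position: [0.388, 0.1775, 0.2342]
tool_rot: [3.142, 0.0, 0.209]
contact_force: [-0.6, -0.2, -0.7]
width: -0.002
finger_force: 0.0
```

View pics/f4.png

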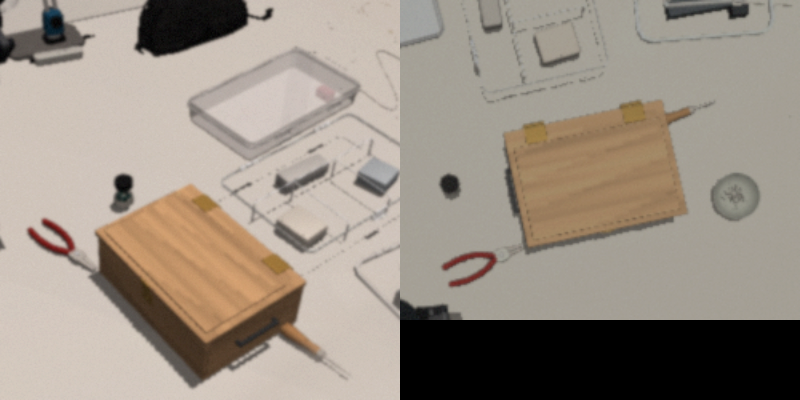

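The lid is flush on the rim (top panel, about (600,170)), all bystanders are in place, and the arm is clear.

```bash
python3 -c "from station import job_done; print(job_done())"
```

```text
the job is handed in; nothing more can be done
None
```

The chest is closed: I pushed the flap down flat first, then the lid fully shut over it. The things around the chest look unmoved in the final pictures, the ring and stone were still in their cells when last visible before the lid went over, and the arm was clear of everything when I handed the job in at about 10 s.

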